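# Put the piled rubbing stones away

### The job

The stone carver's rubbing stones were left in a pile. Working from the top of the pile down, put them away one at a time: slip the hollow cone loosely over the tapered peg without pressing it on, then lay the square block, the round disc and the long brick, not dropping any, each flat inside the wooden tray made for its shape. Leave the little plaster figure where it stands.

Things in the scene. Friction and masses are not known exactly. Their poses are not given: they have to be found in the camera images.
- cone: Hollow grey abrasive stone cone, open below, topmost in the pile. Skirt 38 mm outside diameter at the foot, narrowing to 20 mm at 36 mm height, above that a straight solid neck, 20 mm diameter, up to 62 mm height: grip the neck. The hollow is 30 mm wide at the mouth, about 12 mm at its closed top 36 mm up. Origin: centre of the foot; z up its axis. About 70 g.
- square: Square grey stone block, 46 x 46 x 22 mm high, second from the top of the pile, under the cone. Origin: centre of its underside; x and y along its edges, z up. About 110 g.
- disc: Round grey stone disc, 68 mm diameter, 22 mm high, third from the top, under the square block. Origin: centre of its underside, z up. About 190 g.
- brick: Long grey stone brick, 110 mm (its x) x 68 mm (its y) x 28 mm high, at the bottom of the pile, on the bench. Origin: centre of its underside, z up. About 480 g. The pile is brick, disc, square block, cone: 134 mm high, each sitting about centred on the one below, turned anyhow.
- peg: Place of the cone, fixed: tapered aluminium peg upright on a wooden foot 70 x 70 x 14 mm. Peg 32 mm wide at the foot, 16 mm at its top, 48 mm above the bench. It has the cone's taper: let go loosely, the cone rests by itself with its rim about 19 mm above the bench, 5 mm clear of the wood; that is home. Pushed, it wedges. Origin: centre of the underside of the wooden foot.
- square_tray: Place of the square block, fixed: square wooden tray, 72 x 72 mm outside, 60 x 60 mm inside, rim 12 mm above the bench, inner floor 6 mm above the bench. Origin: centre of its underside; x and y along its edges.
- disc_tray: Place of the disc, fixed: round wooden tray, 94 mm outside and 82 mm inside diameter, rim 10 mm above the bench, inner floor 4 mm above the bench. Origin: centre of its underside.
- brick_tray: Place of the brick, fixed: oblong wooden tray, 136 (its x) x 94 mm (its y) outside, 124 x 82 mm inside, rim 12 mm above the bench, inner floor 6 mm above the bench. Origin: centre of its underside.
- maquette: Small plaster figure, loose and upright, 48 mm across and 92 mm tall, not to be disturbed. Origin: centre of its underside.
There are look-alikes about, which are no part of the job. What is shaped like the disc but green or yellow is not meant.

How it is judged (in metres and radians):
On the way, in this order (a step that is already met when the one before it is completed fails the run):
1. the cone sits loosely on the peg, let go (horizontal distance between cone and peg below 0.006 m and z of cone in the frame of peg between 0.015 and 0.023 m and angle between cone's own z axis and vertical below 0.1 rad and contact force between the fingers and cone below 0.2 N), for 0.2 s.
2. the square block lies flat in the square tray, let go (horizontal distance between square and square_tray below 0.013 m and z of square in the frame of square_tray between 0.002 and 0.01 m and angle between square's own z axis and vertical below 0.1 rad and contact force between the fingers and square below 0.2 N), for 0.2 s.
3. the disc lies flat in the round tray, let go (horizontal distance between disc and disc_tray below 0.013 m and z of disc in the frame of disc_tray between 0 and 0.008 m and angle between disc's own z axis and vertical below 0.1 rad and contact force between the fingers and disc below 0.2 N), for 0.2 s.
4. the brick lies flat in the oblong tray, let go (horizontal distance between brick and brick_tray below 0.013 m and z of brick in the frame of brick_tray between 0.002 and 0.01 m and angle between brick's own z axis and vertical below 0.1 rad and contact force between the fingers and brick below 0.2 N), for 0.2 s.
At the end, for the whole second after the job is handed in: Cone upright (0.1 rad) on the peg, within 6 mm of its axis, its foot within 4 mm of 19 mm above the bench; block, disc and brick flat (0.1 rad) on the floors of their own trays (height within 4 mm, centres within 13 mm); all at rest and let go; the plaster figure stands (horizontal distance between cone and peg below 0.006 m and z of cone in the frame of peg between 0.015 and 0.023 m and angle between each of cone, square, disc, brick's own z axis and vertical below 0.1 rad and horizontal distance between square and square_tray below 0.013 m and z of square in the frame of square_tray between 0.002 and 0.01 m and horizontal distance between disc and disc_tray below 0.013 m and z of disc in the frame of disc_tray between 0 and 0.008 m and horizontal distance between brick and brick_tray below 0.013 m and z of brick in the frame of brick_tray between 0.002 and 0.01 m and linear speed of each of cone, square, disc, brick below 0.02 m/s and angle between maquette's own z axis and vertical below 0.15 rad); the robot touches nothing.
It fails at once if the cone is pressed onto the peg (over 25 N) (contact force between cone and peg above 25 N).
It fails at once if a stone is dropped (over 0.7 m/s while not held: a fall of more than 25 mm) ((linear speed of cone above 0.7 m/s and contact force between the fingers and cone below 0.05 N) or (linear speed of square above 0.7 m/s and contact force between the fingers and square below 0.05 N) or (linear speed of disc above 0.7 m/s and contact force between the fingers and disc below 0.05 N) or (linear speed of brick above 0.7 m/s and contact force between the fingers and brick below 0.05 N)).
It fails at once if the plaster figure is shifted by more than 20 mm (distance of maquette from where it was at the start of the episode above 0.02 m).
It also fails if it takes over 122 s, if anything falls off the work surface, if the arm or the gripper's body presses on something with over 40 N, if the wrist force passes 120 N, or if a joint passes its speed limit or range.

### The arm

A 6-joint arm with a two-finger parallel gripper is mounted at the origin on the work surface. World frame = base frame: x ahead of the robot, y to its left, z up, the work surface at z = 0. Lengths are in mm, angles in degrees, forces in N, time in s.
With the tool pointing down it reaches from about 350 to 725 mm from the base axis. Payload 6 kg.
Tool frame: the origin (TCP) lies midway between the tips of the shut fingers; the grasp point (between the pads) lies 19 mm behind it; z points along the fingers, y is the line along which they close (so a half turn about z gives the same grasp; the last joint's range is limited). The gripper opens to 85 mm and grips with 20 to 120 N. Pads are 22 mm wide; open, the fingers measure 114 mm over their backs; the gripper's body (76 mm by 85 mm) begins 54 mm behind the grasp point. The pads swing forward as they close: fully open they stand 13 mm farther back than shut.
Start: joints at [-47.515, 2.303, 4.859, 0, -92.561, -19.12], TCP at [237.961, -550.771, 231.261] pointing down, gripper open.
Joint ranges: [-146.85, 146.85], [-73.84, 115.35], [-62.03, 85.46], [-188.31, 113.3], [-161.28, -10.13], [-171.36, 171.36]. Speed limits (degrees/s): [147.25, 147.25, 172.46, 180, 180, 180].

### API

Orientations are given as [roll, pitch, yaw] about the fixed x, y, z axes, in that order (R = Rz(yaw) Ry(pitch) Rx(roll)).
In Python, from plant import manip gives the robot as it stands. The module is installed in compiled form; this text tells all that it offers.
- The arm moves only by the tool servo_tool, never from a script. Its argument "motion" is a list of rows, each an object with "fingers": the opening, from 0 (shut) to 1 (fully open); "translation": the shift along the tool's x, y, z in units of 50 mm (1.0 is 50 mm), a list of three; "twist": the turn, a rotation vector about the tool's x, y, z in units of 8 degrees (1.0 is 8 degrees), a list of three. In form: [{"fingers": fingers, "translation": [dx, dy, dz], "twist": [ax, ay, az]}, ...]. A call has 1 to 12 rows; each row is the pose to reach, as a shift and turn from the pose commanded when the call began, along the tool's axes at that moment; what a row does not reach only later rows make up. A row lasts 1/8 s, in which the tool goes at most 62.5 mm and 10.7 degrees, less where a joint would pass 70% of its speed; a pose out of reach is approached as far as the arm can. A call with a gripper value outside its range is refused whole. The fingers move at their own pace and stop on an object; "newtons" is the grip in N (left out, the last holds). Time passes only in rows, so rows that repeat a pose let the fingers close. It gives the time, the measured TCP pose, the force, the opening and the grip force at its end, in the units of the state.
- manip.get_state(): the state, without advancing time (a new reading comes with each control period).
- manip.camera(name): name is "side" or "top" or "wrist"; returns a dict with "frame" (420x560x3 uint8, blue, green, red), "camera_matrix" (3x3 intrinsics, pixels), "k1" (the pictures are not rectified: a ray, as slopes to the right and down, at radius r is drawn at 1 + k1 r^2 times it, then the intrinsics apply), "origin" and "orientation" of the camera in the world; the wrist camera has in their place "hand_eye" (4x4, takes a point from camera to tool coordinates, whose origin is the TCP and whose axes are the flange's). Camera axes: x right, y down, z forward; pixel columns grow to the right and rows downward; lengths in mm; the calibration is good to about 2 mm. A picture is of the moment at which its call begins: read the wrist's pose just before it. There is no depth.
- manip.close_job(): hands the job in; it is judged then, once.
The state is a dict: "t": time; "qpos": joint angles; "joint_velocities": joint speeds; "joint_efforts": joint torques, N m; "position": TCP position; "ee_rot": TCP orientation; "wrist_force": force on the tool from outside, world axes, zero at the start; "torque": the same for the moment, N m; "opening": opening from 0.0 (shut) to 1.0 (fully open); "gripper_force": force on a finger pad.
Only numpy, scipy, OpenCV 4.12 (cv2) and the standard library are available. Lean on these libraries where they do the work, as an engineer would, in place of code of your own. Each camera call takes 0.05 s, during which the arm holds its last target. There are 200 camera calls.

## Working session

There is one attempt and no reset: what is moved stays moved. The work goes in short steps, Python scripts to look and compute and a tool call to move; the robot and the scene stay as the last step left them, time stands still between calls to the robot, and variables do not carry over. Pictures are saved under pics/ and viewed, at most 14 in all, crops included, and the job is handed in when it is done.

Besides the shell and the picture viewer there is one more tool, called after ">>>" in YAML: its name, and indented under it one key for each argument. servo_tool: Moves the arm, as the interface text tells. Its arguments: {"type":"object","properties":{"motion":{"type":"array"},"newtons":{"type":"number"}},"required":["motion"]}

```bash
mkdir -p pics; cat > h.py <<'E'
import numpy as np, cv2
from scipy.spatial.transform import Rotation as R
from plant import manip
def snap(n,f):
    s=manip.get_state(); c=manip.camera(n); cv2.imwrite(f'pics/{f}.png',c['frame'])
    if n=='wrist':
        T=np.eye(4);T[:3,:3]=R.from_euler('xyz',s['ee_rot'],degrees=True).as_matrix();T[:3,3]=s['position']
        M=T@np.array(c['hand_eye']);o=M[:3,3];r=M[:3,:3]
    else:
        o=np.array(c['origin']);q=np.array(c['orientation'])
        r=q if q.shape==(3,3) else R.from_euler('xyz',q,degrees=True).as_matrix()
    np.savez(f'pics/{f}.npz',K=c['camera_matrix'],k=c['k1'],o=o,r=r)
def ray(f,uv):
    d=np.load(f'pics/{f}.npz');K=d['K']
    p=cv2.undistortPoints(np.array([[uv]],float),K,np.array([float(d['k']),0,0,0]))[0,0]
    return d['o'],d['r']@[p[0],p[1],1]
def at(f,uv,z):
    o,v=ray(f,uv);return (o+v*(z-o[2])/v[2])
def proj(f,P):
    d=np.load(f'pics/{f}.npz');P=(np.atleast_2d(P)-d['o'])@d['r']
    return cv2.projectPoints(P.astype(float),np.zeros(3),np.zeros(3),d['K'],np.array([float(d['k']),0,0,0]))[0][:,0]
def move(p,yaw=None,rpy=None):
    "print shift/twist units from current measured pose to p (tool down)"
    s=manip.get_state();A=R.from_euler('xyz',s['ee_rot'],degrees=True)
    print('T',np.round(A.inv().apply(np.array(p)-s['position'])/50,3))
E
python3 - <<'E'
from h import *
for n in('top','side','wrist'): snap(n,n+'0')
s=manip.get_state();print(s)
c=manip.camera('top');print(c['camera_matrix'],c['k1'],c['origin'],c['orientation'])
a=[cv2.imread(f'pics/{n}0.png') for n in('top','side')]
E
```

```text
{'t': 0.15, 'qpos': array([-4.75163646e+01,  2.33113180e+00,  4.81553403e+00, -1.80986559e-02,
       -9.25607194e+01, -1.91193341e+01]), 'joint_velocities': array([-0.03497472,  0.04688477,  0.13223606,  0.04232296, -0.09327362,
       -0.06310978]), 'joint_efforts': array([-3.28098751e-03, -3.68611944e+01,  3.47692537e+01,  6.93626091e+00,
       -4.35144670e-03,  1.22568639e-05]), 'position': array([ 237.89751731, -550.55393453,  230.50913535]), 'ee_rot': array([ 1.79921970e+02, -7.91239176e-03, -1.56634897e+02]), 'wrist_force': array([ 0.02315868, -1.04626819,  0.4264724 ]), 'torque': array([-0.0094104 , -0.02593726, -0.03341013]), 'gripper_force': 0.0, 'opening': 0.9972651727850539}
[[417.91077776   0.         276.86119538]
 [  0.         417.91077776 211.29340188]
 [  0.           0.           1.        ]] -0.08257783423702121 [ 317.11412816    4.53365335 1132.72778014] [-1.69878279e+02  7.01184982e-02 -8.88302900e+01]
```

View pics/top0.png

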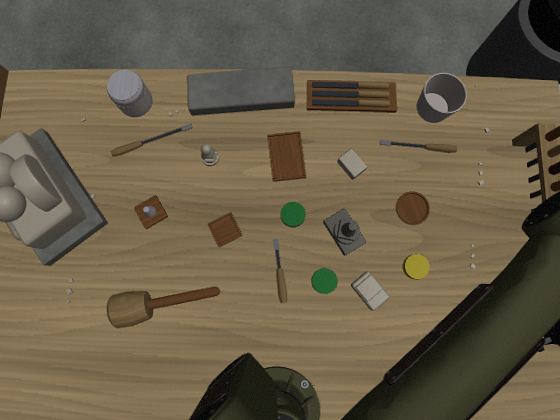

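View pics/side0.png

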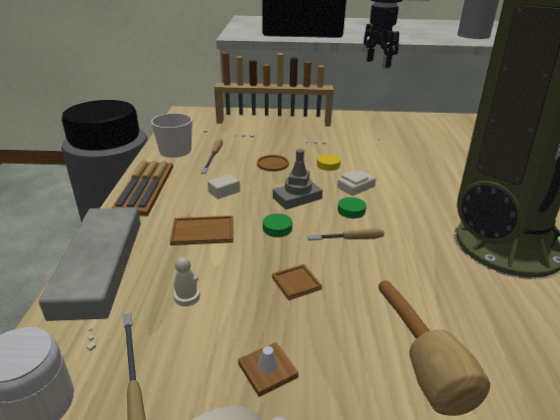

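The top view shows the pile at about (346,231). The peg is at (150,211), the square tray at (225,229), the disc tray at (412,208), the brick tray at (286,156) and the maquette at (209,155). The disc look-alikes are green (293,214) and (324,281), and yellow (417,266). The only grey disc is in the pile, which also has the grey brick, block and cone, so that is the one meant. I'll confirm it in an enlarged crop.

```bash
python3 - <<'E'
from h import *
t=cv2.imread('pics/top0.png');s=cv2.imread('pics/side0.png')
def cr(im,u,v,w,h,k):
    c=cv2.resize(im[v:v+h,u:u+w],None,fx=k,fy=k,interpolation=cv2.INTER_CUBIC);c=cv2.convertScaleAbs(c,alpha=1.5)
    for i in range(0,w,10):
        cv2.line(c,(i*k,0),(i*k,6),(0,255,255),1); cv2.putText(c,str(u+i),(i*k,16),0,.3,(0,255,255))
    for i in range(0,h,10):
        cv2.line(c,(0,i*k),(6,i*k),(0,255,255),1); cv2.putText(c,str(v+i),(8,i*k+3),0,.3,(0,255,255))
    return c
r1=np.hstack([cr(t,320,206,50,50,6),cr(s,270,145,55,50,6)[:, :500-240]])
r1=np.hstack([cr(t,320,206,50,50,6),cr(s,270,145,50,50,6),cr(t,130,190,33,50,6)])
r2=np.hstack([cr(t,205,210,40,50,5),cr(t,392,187,42,50,5),cr(t,263,128,46,60,5)[:250],cr(t,195,140,31,50,5)])
W=max(r1.shape[1],r2.shape[1]);p=lambda r:np.pad(r,((0,0),(0,W-r.shape[1]),(0,0)))
im=np.vstack([p(r1),p(r2)]);print(im.shape);cv2.imwrite('pics/comp0.png',im)
E
```

```text
(550, 798, 3)
```

View pics/comp0.png

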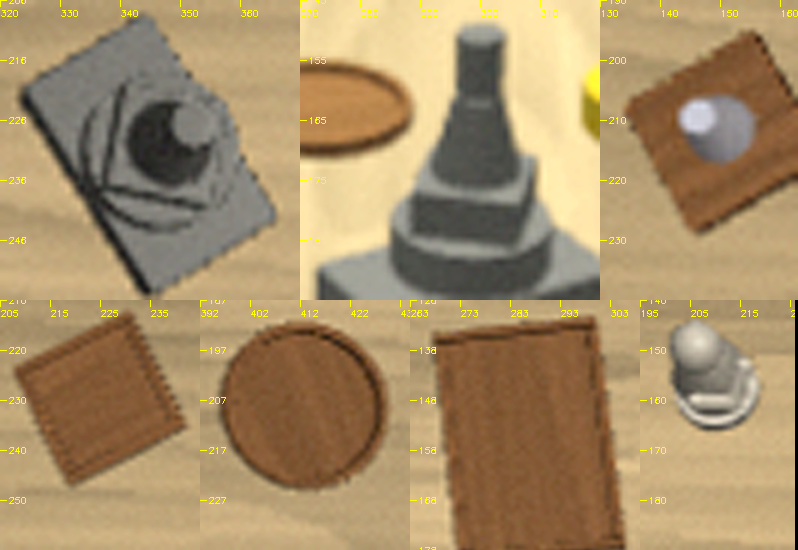

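The crop confirms the pile: grey brick, grey disc, square block and grey cone on top, with its neck at (352,227).

```bash
python3 - <<'E'
from h import *
f='top0'
def show(n,uvs,z):
    P=np.array([at(f,u,z)[:2] for u in uvs]);print(n,P.round(1).tolist())
    if len(P)>1:
        d=np.diff(P,axis=0);print('  len',np.hypot(*d.T).round(1),'ang',np.degrees(np.arctan2(d[:,1],d[:,0])).round(1))
    if len(P)==4: print('  ctr',P.mean(0).round(1))
show('cone',[(352.2,227.2)],134)
show('brick',[(345,208.5),(323.3,221.3),(345,255),(365.8,241.8)],28)
show('sq',[(340.8,220.2),(337.5,236.8),(354.5,240.5)],72)
show('peg',[(146.3,209.5)],48)
show('pegfoot',[(155.8,195.3),(134.7,207.5),(146.2,228.8)],14)
show('sqtray',[(231,212.6),(208,224),(219,247.4),(242.4,235.4)],12)
show('disctray',[(412.8,207.8)],10)
show('btray',[(268,134),(300.5,132),(305.5,179),(273,182)],12)
show('maq',[(210.5,158)],5)
print(manip.camera('wrist')['hand_eye'])
E
```

```text
cone [[460.0, -173.5]]
brick [[525.6, -173.5], [489.6, -114.9], [400.6, -172.6], [436.6, -228.4]]
  len [ 68.8 106.1  66.4] ang [ 121.6 -147.1  -57.2]
  ctr [ 463.1 -172.3]
sq [[486.5, -155.3], [443.3, -146.6], [434.6, -190.1]]
  len [44.  44.4] ang [ 168.6 -101.3]
peg [[508.5, 357.3]]
pegfoot [[554.8, 344.8], [519.5, 401.3], [461.2, 364.7]]
  len [66.6 68.8] ang [ 122.  -147.9]
sqtray [[511.0, 134.9], [478.3, 196.3], [415.4, 163.5], [449.2, 101.6]]
  len [69.5 70.9 70.5] ang [ 118.  -152.5  -61.4]
  ctr [463.4 149.1]
disctray [[534.8, -364.4]]
btray [[738.4, 39.6], [746.3, -52.2], [609.4, -67.3], [599.0, 22.3]]
  len [ 92.1 137.7  90.2] ang [ -85.1 -173.7   96.6]
  ctr [673.3 -14.4]
maq [[667.0, 199.9]]
[[ 6.05107856e-05 -9.60833333e-01 -2.77126870e-01  7.07877349e+01]
 [ 9.99999956e-01  1.38742040e-04 -2.62685439e-04  1.16278442e+00]
 [ 2.90846073e-04 -2.77126842e-01  9.60833299e-01 -1.41957890e+02]
 [ 0.00000000e+00  0.00000000e+00  0.00000000e+00  1.00000000e+00]]
```

```bash
python3 -c "
from h import *
move([461,-173,215])"
```

```text
T [-7.091  5.164  0.32 ]
```

>>> servo_tool:
  motion:
    - {"fingers": 1, "translation": [-7.09, 5.16, 0.3], "twist": [0, 0, 0]}
    - {"fingers": 1, "translation": [-7.09, 5.16, 0.3], "twist": [0, 0, 0]}
    - {"fingers": 1, "translation": [-7.09, 5.16, 0.3], "twist": [0, 0, 0]}
    - {"fingers": 1, "translation": [-7.09, 5.16, 0.3], "twist": [0, 0, 0]}
    - {"fingers": 1, "translation": [-7.09, 5.16, 0.3], "twist": [0, 0, 0]}
    - {"fingers": 1, "translation": [-7.09, 5.16, 0.3], "twist": [0, 0, 0]}
    - {"fingers": 1, "translation": [-7.09, 5.16, 0.3], "twist": [0, 0, 0]}
    - {"fingers": 1, "translation": [-7.09, 5.16, 0.3], "twist": [0, 0, 0]}
    - {"fingers": 1, "translation": [-7.09, 5.16, 0.3], "twist": [0, 0, 0]}
    - {"fingers": 1, "translation": [-7.09, 5.16, 0.3], "twist": [0, 0, 0]}
    - {"fingers": 1, "translation": [-7.09, 5.16, 0.3], "twist": [0, 0, 0]}

```text
t: 1.62
position: [460.7, -174.3, 216.4]
ee_rot: [-180.0, 0.0, -156.7]
wrist_force: [-0.2, -0.5, 0.3]
opening: 1.002
gripper_force: 0.0
```

```bash
python3 -c "
from h import *
snap('wrist','w1');s=manip.get_state();print(s['position'],s['ee_rot'],s['qpos'])
i=cv2.imread('pics/w1.png');cv2.imwrite('pics/w1b.png',cv2.convertScaleAbs(i,alpha=1.5))"
```

```text
[ 460.68351589 -174.23880609  216.38586717] [ 1.79999625e+02  9.04424449e-03 -1.56736014e+02] [ 2.79285210e+00 -1.43876790e+01 -1.21072857e+01 -3.51689918e-03
 -9.22720513e+01 -6.95290062e+01]
```

View pics/w1b.png

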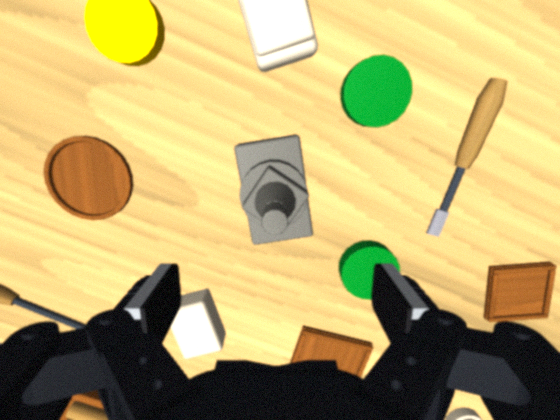

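```bash
python3 -c "
from h import *
f='w1'
print('cone',at(f,(274,222),134))
print('brick',np.mean([at(f,u,28) for u in[(236,146),(298,135),(312,236),(253,244)]],0))
print('tray',at(f,(88.5,177.5),10))
print(proj(f,[[462,-173,134],[534.8,-364.4,10]]))
i=cv2.imread('pics/w1b.png')[125:255,215:335];cv2.imwrite('pics/w1c.png',cv2.resize(i,None,fx=4.5,fy=4.5,interpolation=2))
move([461,-173,103])
"
```

```text
cone [ 463.27513667 -173.46862793  134.        ]
brick [ 465.15748877 -172.23479856   28.        ]
tray [ 533.78502851 -363.46958854   10.        ]
[[275.2786862  220.71388716]
 [ 87.4243832  178.01282608]]
T [-0.015  0.02   2.268]
```

View pics/w1c.png

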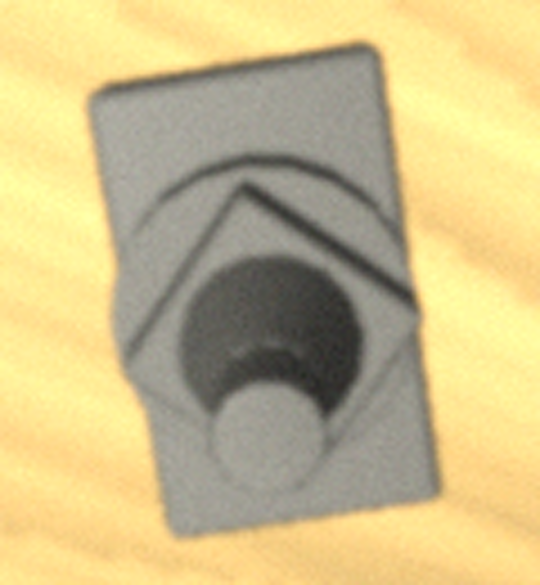

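>>> servo_tool:
  motion:
    - {"fingers": 1, "translation": [-0.03, 0.01, 0.8], "twist": [0, 0, 0]}
    - {"fingers": 1, "translation": [-0.03, 0.01, 1.5], "twist": [0, 0, 0]}
    - {"fingers": 1, "translation": [-0.03, 0.01, 2.0], "twist": [0, 0, 0]}
    - {"fingers": 1, "translation": [-0.03, 0.01, 2.26], "twist": [0, 0, 0]}
    - {"fingers": 0.5, "translation": [-0.03, 0.01, 2.26], "twist": [0, 0, 0]}
    - {"fingers": 0.3, "translation": [-0.03, 0.01, 2.26], "twist": [0, 0, 0]}
    - {"fingers": 0.1, "translation": [-0.03, 0.01, 2.26], "twist": [0, 0, 0]}
    - {"fingers": 0.1, "translation": [-0.03, 0.01, 2.26], "twist": [0, 0, 0]}
    - {"fingers": 0.1, "translation": [-0.03, 0.01, 2.26], "twist": [0, 0, 0]}
    - {"fingers": 0.1, "translation": [-0.03, 0.01, 2.26], "twist": [0, 0, 0]}
  newtons: 40

```text
t: 2.92
position: [462.9, -172.5, 104.4]
ee_rot: [-179.9, 0.1, -156.6]
wrist_force: [1.6, -1.8, 6.2]
opening: 0.221
gripper_force: 39.7
```

>>> servo_tool:
  motion:
    - {"fingers": 0.1, "translation": [0, 0, -0.2], "twist": [0, 0, 0]}
    - {"fingers": 0.1, "translation": [0, 0, -0.8], "twist": [0, 0, 0]}
    - {"fingers": 0.1, "translation": [0, 0, -1.7], "twist": [0, 0, 0]}
    - {"fingers": 0.1, "translation": [-0.4, 0.7, -2.0], "twist": [0, 0, 0]}
    - {"fingers": 0.1, "translation": [-0.9, 1.7, -2.0], "twist": [0, 0, 0]}
    - {"fingers": 0.1, "translation": [-1.4, 2.7, -2.0], "twist": [0, 0, 0]}
    - {"fingers": 0.1, "translation": [-1.9, 3.7, -2.0], "twist": [0, 0, 0]}
    - {"fingers": 0.1, "translation": [-2.4, 4.7, -2.0], "twist": [0, 0, 0]}
    - {"fingers": 0.1, "translation": [-2.9, 5.7, -2.0], "twist": [0, 0, 0]}
    - {"fingers": 0.1, "translation": [-3.4, 6.7, -2.0], "twist": [0, 0, 0]}
    - {"fingers": 0.1, "translation": [-3.9, 7.7, -2.0], "twist": [0, 0, 0]}
    - {"fingers": 0.1, "translation": [-4.4, 8.5, -2.0], "twist": [0, 0, 0]}

```text
t: 4.42
position: [494.8, 307.3, 202.8]
ee_rot: [180.0, -0.1, -156.6]
wrist_force: [1.0, -0.3, -1.4]
opening: 0.222
gripper_force: 39.1
```

>>> servo_tool:
  motion:
    - {"fingers": 0.1, "translation": [-0.4, 0.5, 0], "twist": [0, 0, 0]}
    - {"fingers": 0.1, "translation": [-0.64, 0.87, 0], "twist": [0, 0, 0]}
    - {"fingers": 0.1, "translation": [-0.64, 0.87, 0], "twist": [0, 0, 0]}
    - {"fingers": 0.1, "translation": [-0.64, 0.87, 0], "twist": [0, 0, 0]}
    - {"fingers": 0.1, "translation": [-0.64, 0.87, 0], "twist": [0, 0, 0]}

```text
t: 5.05
position: [507.7, 357.1, 203.6]
ee_rot: [180.0, 0.0, -156.7]
wrist_force: [-0.8, -0.7, -0.8]
opening: 0.225
gripper_force: 39.1
```

```bash
python3 -c "
from h import *
snap('wrist','w2');snap('top','t2');snap('side','s2');s=manip.get_state();print(s['position'],s['ee_rot'],s['qpos'],s['opening'])
i=cv2.imread('pics/w2.png')
S=cv2.imread('pics/s2.png')
c=np.hstack([cv2.resize(i[100:420,120:420],None,fx=1.6,fy=1.6),cv2.resize(S[260:400,200:300],None,fx=3,fy=512/140)])
cv2.imwrite('pics/w2b.png',cv2.convertScaleAbs(c,alpha=1.5));print(c.shape)"
```

```text
[507.79622802 357.27600604 203.69660946] [ 1.79975281e+02  2.12460759e-02 -1.56663642e+02] [ 5.35735182e+01  5.36802073e+00  5.21079774e+00 -1.06565730e-02
 -8.98119737e+01 -1.20237124e+02] 0.2233759846809557
(512, 780, 3)
```

View pics/w2b.png

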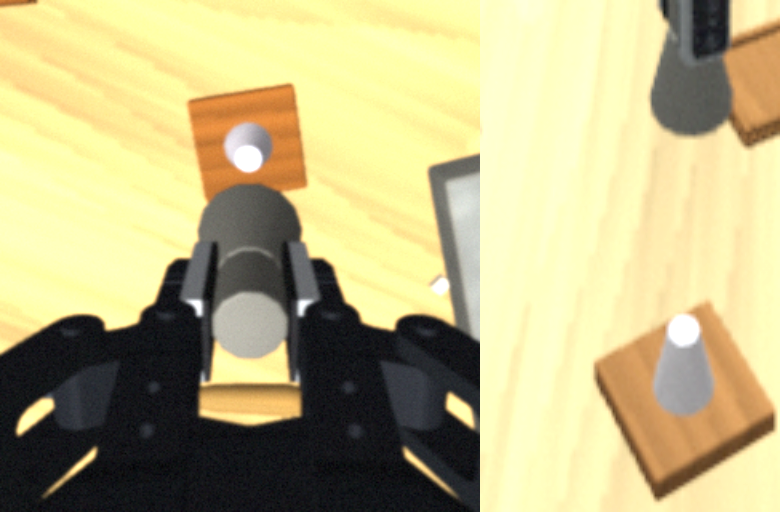

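```bash
python3 -c "
from h import *
f='w2'
P=at(f,(275,198.5),48);print('peg',P, at(f,(146,0),14)*0)
# side ray intersect: side peg top crop (684,330)
u=(200+204/3,260+330/(512/140));print(u);print('side',at('s2',u,48))
print('cone neck top', at(f,(275.6,304.4),203.7+29.6))
# side cone foot bottom-ellipse centre at z=172: crop (691,102)
print(at('s2',(200+211/3,260+101/(512/140)),172))
# top
t=cv2.imread('pics/top0.png');print(at('top0',(146.4,209.5),48))
"
```

```text
peg [510.6556537  358.68799694  48.        ] [0. 0. 0.]
(268.0, 350.234375)
side [510.98500563 358.68198901  48.        ]
cone neck top [507.50457022 358.09527286 233.3       ]
[507.79656976 358.30815421 172.        ]
[508.52586262 357.06248895  48.        ]
```

>>> servo_tool:
  motion:
    - {"fingers": 0.1, "translation": [-0.055, -0.01, 0.8], "twist": [0, 0, 0]}
    - {"fingers": 0.1, "translation": [-0.055, -0.01, 1.6], "twist": [0, 0, 0]}
    - {"fingers": 0.1, "translation": [-0.055, -0.01, 2.2], "twist": [0, 0, 0]}
    - {"fingers": 0.1, "translation": [-0.055, -0.01, 2.4], "twist": [0, 0, 0]}
    - {"fingers": 0.1, "translation": [-0.055, -0.01, 2.5], "twist": [0, 0, 0]}
    - {"fingers": 0.1, "translation": [-0.055, -0.01, 2.6], "twist": [0, 0, 0]}
    - {"fingers": 0.1, "translation": [-0.055, -0.01, 2.7], "twist": [0, 0, 0]}
    - {"fingers": 0.1, "translation": [-0.055, -0.01, 2.8], "twist": [0, 0, 0]}
    - {"fingers": 0.1, "translation": [-0.055, -0.01, 2.85], "twist": [0, 0, 0]}
    - {"fingers": 0.1, "translation": [-0.055, -0.01, 2.85], "twist": [0, 0, 0]}

```text
t: 6.45
position: [510.4, 358.3, 60.6]
ee_rot: [-180.0, -0.0, -156.6]
wrist_force: [1.2, 0.6, -1.1]
opening: 0.223
gripper_force: 39.0
```

>>> servo_tool:
  motion:
    - {"fingers": 0.1, "translation": [0, 0, 0.06], "twist": [0, 0, 0]}
    - {"fingers": 0.1, "translation": [0, 0, 0.1], "twist": [0, 0, 0]}
    - {"fingers": 0.1, "translation": [0, 0, 0.1], "twist": [0, 0, 0]}

```text
t: 6.82
position: [510.5, 358.3, 55.6]
ee_rot: [-180.0, -0.0, -156.6]
wrist_force: [-0.1, -0.7, -1.1]
opening: 0.224
gripper_force: 39.0
```

```bash
python3 -c "
from h import *
snap('side','s3');snap('top','t3');s=manip.get_state();print(s['position'],s['wrist_force'],s['opening'])
S=cv2.imread('pics/s3.png')
c=cv2.resize(S[290:400,200:330],None,fx=5,fy=5,interpolation=2)
cv2.imwrite('pics/s3b.png',cv2.convertScaleAbs(c,alpha=1.6))"
```

```text
[510.53872266 358.3699857   55.8620309 ] [ 0.20555554 -0.50049548 -0.4874701 ] 0.22509913785124508
```

View pics/s3b.png

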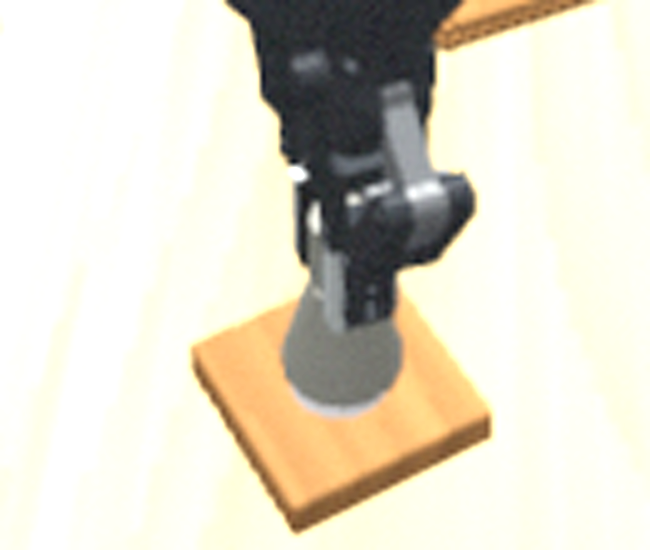

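The cone is around the peg and upright, with a thin strip of the peg visible below its rim. I'll lower it 2 mm more and release.

>>> servo_tool:
  motion:
    - {"fingers": 0.1, "translation": [0, 0, 0.04], "twist": [0, 0, 0]}
    - {"fingers": 0.1, "translation": [0, 0, 0.04], "twist": [0, 0, 0]}
    - {"fingers": 0.3, "translation": [0, 0, 0.04], "twist": [0, 0, 0]}
    - {"fingers": 0.5, "translation": [0, 0, 0.04], "twist": [0, 0, 0]}
    - {"fingers": 0.6, "translation": [0, 0, 0.04], "twist": [0, 0, 0]}
    - {"fingers": 0.6, "translation": [0, 0, 0.04], "twist": [0, 0, 0]}
    - {"fingers": 0.6, "translation": [0, 0, -0.5], "twist": [0, 0, 0]}
    - {"fingers": 0.8, "translation": [0, 0, -1.5], "twist": [0, 0, 0]}
    - {"fingers": 1, "translation": [0, 0, -2.6], "twist": [0, 0, 0]}
    - {"fingers": 1, "translation": [0, 0, -3.2], "twist": [0, 0, 0]}
    - {"fingers": 1, "translation": [0, 0, -3.2], "twist": [0, 0, 0]}

```text
t: 8.3
position: [511.4, 359.1, 219.6]
ee_rot: [179.9, 0.3, -156.6]
wrist_force: [-0.5, 0.2, -0.2]
opening: 1.001
gripper_force: 0.0
```

```bash
python3 -c "
from h import *
snap('side','s4');s=manip.get_state();print(s['position'],s['ee_rot'])
S=cv2.imread('pics/s4.png')
c=cv2.resize(S[310:400,220:310],None,fx=5,fy=5,interpolation=2)
cv2.imwrite('pics/s4b.png',cv2.convertScaleAbs(c,alpha=1.6))
f='w1'
P=np.array([at(f,u,72)[:2] for u in[(243.9,204.6),(269.4,165.7),(307.2,192.8)]]);print(P)
d=np.diff(P,axis=0);print(np.hypot(*d.T),np.degrees(np.arctan2(d[:,1],d[:,0])),'ctr',(P[0]+P[2])/2)
move([462,-173,150])"
```

```text
[510.71592083 358.76657321 216.9832443 ] [ 1.79918716e+02  1.12328834e-01 -1.56634206e+02]
[[ 477.57835637 -197.77557953]
 [ 435.44803185 -190.20346694]
 [ 444.57115509 -149.07956546]]
[42.80538674 42.12370652] [169.81097266  77.49180161] ctr [ 461.07475573 -173.42757249]
T [ 5.115 -9.379  1.316]
```

View pics/s4b.png

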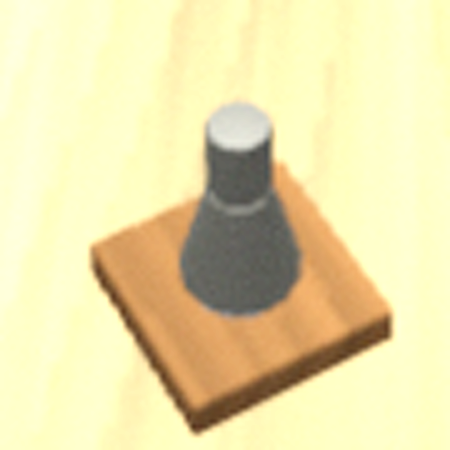

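The cone sits upright at home on the peg. Next is the square block.

>>> servo_tool:
  motion:
    - {"fingers": 1, "translation": [0.5, -0.9, 0.1], "twist": [0, 0, 0.9]}
    - {"fingers": 1, "translation": [1.0, -1.8, 0.2], "twist": [0, 0, 1.8]}
    - {"fingers": 1, "translation": [1.5, -2.75, 0.4], "twist": [0, 0, 2.7]}
    - {"fingers": 1, "translation": [2.0, -3.7, 0.6], "twist": [0, 0, 3.5]}
    - {"fingers": 1, "translation": [2.5, -4.6, 0.7], "twist": [0, 0, 4.35]}
    - {"fingers": 1, "translation": [3.0, -5.5, 0.8], "twist": [0, 0, 4.35]}
    - {"fingers": 1, "translation": [3.5, -6.4, 0.9], "twist": [0, 0, 4.35]}
    - {"fingers": 1, "translation": [4.0, -7.3, 1.0], "twist": [0, 0, 4.35]}
    - {"fingers": 1, "translation": [4.5, -8.3, 1.1], "twist": [0, 0, 4.35]}
    - {"fingers": 1, "translation": [5.12, -9.38, 1.3], "twist": [0, 0, 4.35]}
    - {"fingers": 1, "translation": [5.12, -9.38, 1.3], "twist": [0, 0, 4.35]}
    - {"fingers": 1, "translation": [5.12, -9.38, 1.3], "twist": [0, 0, 4.35]}

```text
t: 9.85
position: [461.0, -173.8, 149.6]
ee_rot: [-180.0, -0.1, 168.5]
wrist_force: [-0.4, 1.2, -0.6]
opening: 1.0
gripper_force: 0.0
```

```bash
python3 -c "
from h import *
snap('wrist','w5');s=manip.get_state();print(s['position'],s['ee_rot'],s['qpos'])
i=cv2.imread('pics/w5.png')[130:350,170:390]
cv2.imwrite('pics/w5b.png',cv2.convertScaleAbs(cv2.resize(i,None,fx=2.5,fy=2.5,interpolation=2),alpha=1.5))"
```

```text
[ 461.32921411 -173.13849464  150.08075078] [ 1.79995026e+02 -6.71710024e-02  1.68587948e+02] [ 2.91438193e+00 -1.40748975e+01 -1.87394015e+01 -2.15094397e-02
 -8.53993477e+01 -1.04324700e+02]
```

View pics/w5b.png

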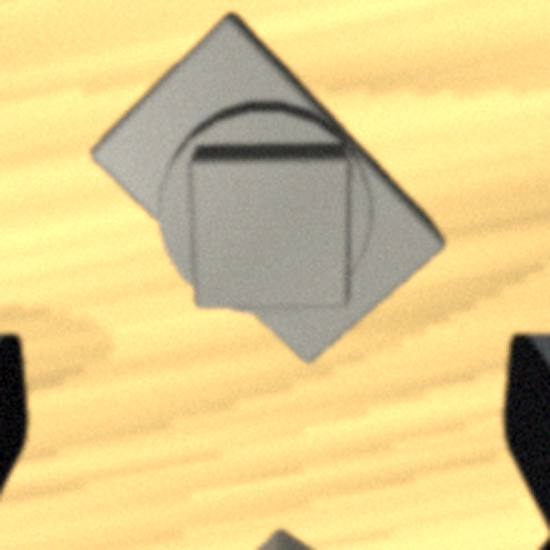

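The block's edges are square to the fingers, with corners at crop (192,160) to (350,306). The disc and brick lie centred beneath it.

```bash
python3 -c "
from h import *
g=lambda x,y:(170+x/2.5-.3,130+y/2.5-.3)
P=np.array([at('w5',g(*u),72) for u in[(192,160),(350,158),(350,306),(196,307)]]);print(P.mean(0),np.linalg.norm(np.diff(P,axis=0),axis=1))
P=np.array([at('w5',g(*u),28) for u in[(232,13),(92,153),(309,362),(444,243)]]);print(P.mean(0),P)
P=np.array([at('w5',g(*u),50) for u in[(159,212),(373,212)]]);print(P.mean(0),np.linalg.norm(P[1]-P[0]),at('w5',g(265,101),50))
"
```

```text
[ 463.09689773 -171.59197212   72.        ] [44.02898187 44.54485679 45.23924634]
[ 464.76769053 -171.65695112   28.        ] [[ 402.13636066 -171.98794839   28.        ]
 [ 437.35787014 -227.35441593   28.        ]
 [ 527.38050132 -170.59987258   28.        ]
 [ 492.19602999 -116.68556756   28.        ]]
[ 462.58612097 -173.23775134   50.        ] 66.83693906902538 [ 428.40359906 -166.59842433   50.        ]
```

>>> servo_tool:
  motion:
    - {"fingers": 1, "translation": [-0.01, 0, 0.7], "twist": [0, 0, 0]}
    - {"fingers": 1, "translation": [-0.01, 0, 1.4], "twist": [0, 0, 0]}
    - {"fingers": 1, "translation": [-0.01, 0, 1.94], "twist": [0, 0, 0]}
    - {"fingers": 1, "translation": [-0.01, 0, 1.94], "twist": [0, 0, 0]}
    - {"fingers": 0.7, "translation": [-0.01, 0, 1.94], "twist": [0, 0, 0]}
    - {"fingers": 0.4, "translation": [-0.01, 0, 1.94], "twist": [0, 0, 0]}
    - {"fingers": 0.4, "translation": [-0.01, 0, 1.94], "twist": [0, 0, 0]}
    - {"fingers": 0.4, "translation": [-0.01, 0, 1.94], "twist": [0, 0, 0]}
    - {"fingers": 0.4, "translation": [-0.01, 0, 1.94], "twist": [0, 0, 0]}
  newtons: 50

```text
t: 11.02
position: [463.1, -173.8, 55.6]
ee_rot: [180.0, 0.2, 168.6]
wrist_force: [-0.4, 1.9, 6.4]
opening: 0.523
gripper_force: 53.8
```

```bash
python3 -c "
from h import *
s=manip.get_state();print(s['position'],s['opening'],s['gripper_force'])
move([464,149.5,s['position'][2]])"
```

```text
[ 463.12095995 -173.79029316   55.62207369] 0.5232752638245729 53.81776034832001
T [ 1.263e+00  6.341e+00 -1.000e-03]
```

>>> servo_tool:
  motion:
    - {"fingers": 0.4, "translation": [0, 0, -0.2], "twist": [0, 0, 0]}
    - {"fingers": 0.4, "translation": [0, 0, -0.9], "twist": [0, 0, 0]}
    - {"fingers": 0.4, "translation": [0, 0, -1.9], "twist": [0, 0, 0]}
    - {"fingers": 0.4, "translation": [0.2, 1.0, -2.4], "twist": [0, 0, -0.7]}
    - {"fingers": 0.4, "translation": [0.4, 2.0, -2.4], "twist": [0, 0, -1.5]}
    - {"fingers": 0.4, "translation": [0.6, 3.1, -2.4], "twist": [0, 0, -2.4]}
    - {"fingers": 0.4, "translation": [0.84, 4.2, -2.4], "twist": [0, 0, -3.3]}
    - {"fingers": 0.4, "translation": [1.04, 5.2, -2.4], "twist": [0, 0, -4.1]}
    - {"fingers": 0.4, "translation": [1.26, 6.34, -2.4], "twist": [0, 0, -4.92]}
    - {"fingers": 0.4, "translation": [1.26, 6.34, -2.4], "twist": [0, 0, -4.92]}
    - {"fingers": 0.4, "translation": [1.26, 6.34, -2.4], "twist": [0, 0, -4.92]}
    - {"fingers": 0.4, "translation": [1.26, 6.34, -2.4], "twist": [0, 0, -4.92]}

```text
t: 12.52
position: [463.2, 148.4, 174.0]
ee_rot: [180.0, 0.0, -152.2]
wrist_force: [0.9, 0.9, -2.2]
opening: 0.518
gripper_force: 52.9
```

```bash
python3 -c "
from h import *
snap('wrist','w6');s=manip.get_state();print(s['position'],s['ee_rot'],s['qpos'])
i=cv2.imread('pics/w6.png')[100:420,120:440]
cv2.imwrite('pics/w6b.png',cv2.convertScaleAbs(cv2.resize(i,None,fx=1.85,fy=1.85,interpolation=2),alpha=1.5))"
```

```text
[463.20514844 148.35944853 173.99272825] [ 1.79995066e+02  9.57790910e-03 -1.52185562e+02] [ 4.15863064e+01 -1.54032167e+01 -1.73398848e+01 -2.51346444e-03
 -8.80528548e+01 -1.03771782e+02]
```

View pics/w6b.png

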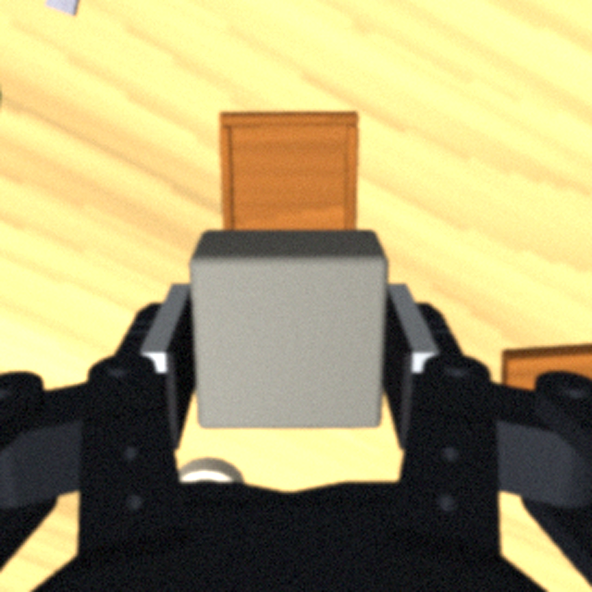

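The block is held square above the tray and in line with it. The tray's far edge runs from (221,113) to (357,113) in the crop.

```bash
python3 -c "
from h import *
g=lambda x,y:(120+x/1.85-.3,100+y/1.85-.3)
a,b=at('w6',g(221,113),12),at('w6',g(357,113),12);s=manip.get_state()
A=R.from_euler('xyz',s['ee_rot'],degrees=True).as_matrix()
c=(a+b)/2-36*A[:,0];print(np.linalg.norm(a-b),c);move([*c[:2],13])
c2=at('w6',g(290,345),190);print('block top ctr',at('w6',g(290,341),174+16.4))"
```

```text
68.88504279873528 [466.688872   151.6306274   12.00601798]
T [-0.092  0.025  3.22 ]
block top ctr [461.32958233 149.07112664 190.4       ]
```

>>> servo_tool:
  motion:
    - {"fingers": 0.4, "translation": [-0.06, 0.01, 0.8], "twist": [0, 0, 0]}
    - {"fingers": 0.4, "translation": [-0.06, 0.01, 1.7], "twist": [0, 0, 0]}
    - {"fingers": 0.4, "translation": [-0.06, 0.01, 2.5], "twist": [0, 0, 0]}
    - {"fingers": 0.4, "translation": [-0.06, 0.01, 2.9], "twist": [0, 0, 0]}
    - {"fingers": 0.4, "translation": [-0.06, 0.01, 3.1], "twist": [0, 0, 0]}
    - {"fingers": 0.4, "translation": [-0.06, 0.01, 3.2], "twist": [0, 0, 0]}
    - {"fingers": 0.4, "translation": [-0.06, 0.01, 3.2], "twist": [0, 0, 0]}
    - {"fingers": 0.4, "translation": [-0.06, 0.01, 3.2], "twist": [0, 0, 0]}

```text
t: 13.58
position: [466.0, 151.6, 14.8]
ee_rot: [180.0, 0.1, -152.1]
wrist_force: [0.6, 0.1, -1.3]
opening: 0.528
gripper_force: 52.9
```

>>> servo_tool:
  motion:
    - {"fingers": 0.4, "translation": [0, 0, 0.04], "twist": [0, 0, 0]}
    - {"fingers": 0.4, "translation": [0, 0, 0.05], "twist": [0, 0, 0]}
    - {"fingers": 0.6, "translation": [0, 0, 0.05], "twist": [0, 0, 0]}
    - {"fingers": 0.65, "translation": [0, 0, 0.05], "twist": [0, 0, 0]}
    - {"fingers": 0.75, "translation": [0, 0, 0], "twist": [0, 0, 0]}
    - {"fingers": 0.75, "translation": [0, 0, -0.2], "twist": [0, 0, 0]}
    - {"fingers": 1, "translation": [0, 0, -1], "twist": [0, 0, 0]}
    - {"fingers": 1, "translation": [0, 0, -2], "twist": [0, 0, 0]}
    - {"fingers": 1, "translation": [0, 0, -2.8], "twist": [0, 0, 0]}
    - {"fingers": 1, "translation": [0, 0, -2.8], "twist": [0, 0, 0]}

```text
t: 14.82
position: [467.2, 152.1, 158.7]
ee_rot: [180.0, 0.4, -152.1]
wrist_force: [-0.2, -1.2, -0.2]
opening: 0.998
gripper_force: 0.0
```

```bash
python3 -c "
from h import *
snap('wrist','w7');s=manip.get_state();print(s['position'],s['ee_rot'])
i=cv2.imread('pics/w7.png')[100:420,120:440]
cv2.imwrite('pics/w7b.png',cv2.convertScaleAbs(cv2.resize(i,None,fx=1.5,fy=1.5,interpolation=2),alpha=1.5))
move([462.5,-173,130])"
```

```text
[466.17394011 151.75093488 155.99072953] [ 179.95309321    0.21865176 -152.07382395]
T [ 3.109 -5.705  0.503]
```

View pics/w7b.png

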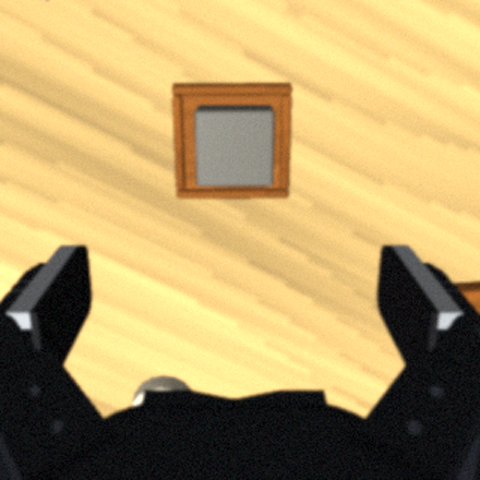

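The block lies flat and centred in its tray. Next is the disc.

>>> servo_tool:
  motion:
    - {"fingers": 1, "translation": [0.5, -0.9, 0], "twist": [0, 0, 0]}
    - {"fingers": 1, "translation": [1.0, -1.85, 0.1], "twist": [0, 0, 0]}
    - {"fingers": 1, "translation": [1.55, -2.85, 0.2], "twist": [0, 0, 0]}
    - {"fingers": 1, "translation": [2.1, -3.85, 0.3], "twist": [0, 0, 0]}
    - {"fingers": 1, "translation": [2.65, -4.85, 0.4], "twist": [0, 0, 0]}
    - {"fingers": 1, "translation": [3.11, -5.7, 0.5], "twist": [0, 0, 0]}
    - {"fingers": 1, "translation": [3.11, -5.7, 0.5], "twist": [0, 0, 0]}
    - {"fingers": 1, "translation": [3.11, -5.7, 0.5], "twist": [0, 0, 0]}
    - {"fingers": 1, "translation": [3.11, -5.7, 0.5], "twist": [0, 0, 0]}

```text
t: 16.0
position: [461.7, -172.5, 128.7]
ee_rot: [180.0, -0.0, -152.0]
wrist_force: [0.8, -0.3, -0.7]
opening: 1.002
gripper_force: 0.0
```

```bash
python3 -c "
from h import *
snap('wrist','w8');s=manip.get_state();print(s['position'],s['ee_rot'])
i=cv2.imread('pics/w8.png')[100:420,120:440]
cv2.imwrite('pics/w8b.png',cv2.convertScaleAbs(cv2.resize(i,None,fx=1.85,fy=1.85,interpolation=2),alpha=1.5))"
```

```text
[ 461.7713251  -172.39023736  128.81134014] [ 1.79992732e+02  1.07612456e-02 -1.51974971e+02]
```

View pics/w8b.png

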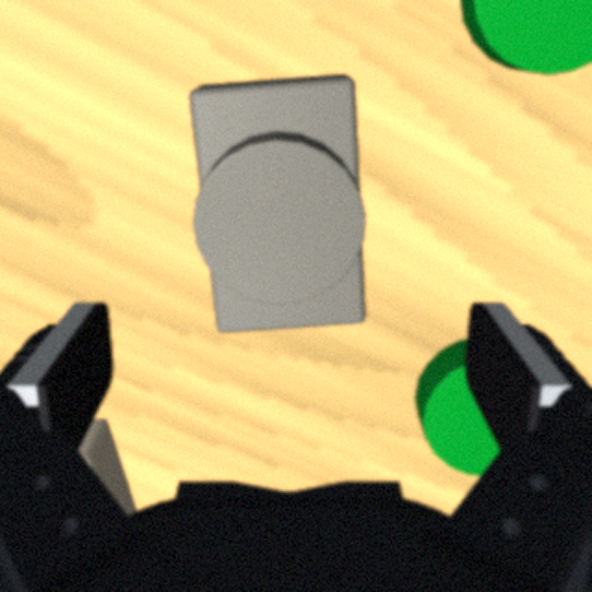

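```bash
python3 -c "
from h import *
g=lambda x,y:(120+x/1.85-.3,100+y/1.85-.3)
c=at('w8',g(279.5,220),50);print(c);move([*c[:2],29]);
P=np.array([at('w8',g(*u),28) for u in[(191,92),(354,79),(365,320),(219,331)]]);print('brick',P.mean(0),[np.degrees(np.arctan2(*(P[b]-P[a])[1::-1])) for a,b in((0,1),(3,2),(3,0),(2,1))])
s=manip.get_state();A=R.from_euler('xyz',s['ee_rot'],degrees=True)
for u in [(293,214),(324,281)]:
  p=at('top0',u,20);print('green',p,'tool frame',A.inv().apply(p-s['position']))
for w in [g(365,320)]:pass
"
```

```text
[ 461.99417704 -175.08835107   50.        ]
T [ 0.022 -0.05   1.996]
brick [ 464.72130934 -172.54287209   28.        ] [np.float64(122.49938943958176), np.float64(122.7695622499905), np.float64(-147.7925623895149), np.float64(-147.60198178423448)]
green [509.1412487  -33.79611603  20.        ] tool frame [-106.91445113  100.07200431  108.84411773]
green [ 331.67142136 -118.0320564    20.        ] tool frame [ 89.32455631 109.09885013 108.80840535]
```

Disc centre is at crop (279,220), about 2.5 mm off the tool axis. Both green discs are at least 100 mm to the side, clear of the fingers.

>>> servo_tool:
  motion:
    - {"fingers": 1, "translation": [0.02, -0.05, 0.6], "twist": [0, 0, 0]}
    - {"fingers": 1, "translation": [0.02, -0.05, 1.2], "twist": [0, 0, 0]}
    - {"fingers": 1, "translation": [0.02, -0.05, 1.7], "twist": [0, 0, 0]}
    - {"fingers": 1, "translation": [0.02, -0.05, 1.98], "twist": [0, 0, 0]}
    - {"fingers": 1, "translation": [0.02, -0.05, 1.98], "twist": [0, 0, 0]}
    - {"fingers": 0.8, "translation": [0.02, -0.05, 1.98], "twist": [0, 0, 0]}
    - {"fingers": 0.6, "translation": [0.02, -0.05, 1.98], "twist": [0, 0, 0]}
    - {"fingers": 0.6, "translation": [0.02, -0.05, 1.98], "twist": [0, 0, 0]}
    - {"fingers": 0.6, "translation": [0.02, -0.05, 1.98], "twist": [0, 0, 0]}
  newtons: 60

```text
t: 17.18
position: [463.2, -176.2, 31.9]
ee_rot: [-179.9, 0.2, -152.0]
wrist_force: [-1.1, 0.6, 7.6]
opening: 0.766
gripper_force: 67.4
```

```bash
python3 -c "
from h import *
s=manip.get_state();print(s['position'],s['opening'],s['gripper_force'])
move([535,-363.5,s['position'][2]])"
```

```text
[ 463.16248772 -176.23636871   31.92499407] 0.7662885253971927 67.37853169441223
T [ 0.486 -3.982  0.007]
```

>>> servo_tool:
  motion:
    - {"fingers": 0.6, "translation": [0, 0, -0.2], "twist": [0, 0, 0]}
    - {"fingers": 0.6, "translation": [0, 0, -0.9], "twist": [0, 0, 0]}
    - {"fingers": 0.6, "translation": [0, 0, -1.7], "twist": [0, 0, 0]}
    - {"fingers": 0.6, "translation": [0.1, -0.9, -2.2], "twist": [0, 0, 0]}
    - {"fingers": 0.6, "translation": [0.2, -1.8, -2.2], "twist": [0, 0, 0]}
    - {"fingers": 0.6, "translation": [0.3, -2.7, -2.2], "twist": [0, 0, 0]}
    - {"fingers": 0.6, "translation": [0.4, -3.5, -2.2], "twist": [0, 0, 0]}
    - {"fingers": 0.6, "translation": [0.49, -3.98, -2.2], "twist": [0, 0, 0]}
    - {"fingers": 0.6, "translation": [0.49, -3.98, -2.2], "twist": [0, 0, 0]}
    - {"fingers": 0.6, "translation": [0.49, -3.98, -2.2], "twist": [0, 0, 0]}
    - {"fingers": 0.6, "translation": [0.49, -3.98, -2.2], "twist": [0, 0, 0]}

```text
t: 18.55
position: [533.4, -362.6, 140.1]
ee_rot: [-180.0, 0.0, -152.0]
wrist_force: [-0.6, -0.0, -1.6]
opening: 0.766
gripper_force: 67.6
```

```bash
python3 -c "
from h import *
snap('wrist','w9');s=manip.get_state();print(s['position'],s['ee_rot'],s['qpos'],s['opening'])
i=cv2.imread('pics/w9.png')[80:400,120:440]
cv2.imwrite('pics/w9b.png',cv2.convertScaleAbs(cv2.resize(i,None,fx=1.85,fy=1.85,interpolation=2),alpha=1.5))"
```

```text
[ 533.4828007  -362.60771519  140.24274231] [-1.79987698e+02  2.98325729e-02 -1.52023122e+02] [-1.64749576e+01  9.53502156e+00  3.16356571e+00 -1.21862960e-02
 -8.35986334e+01 -4.55468116e+01] 0.7660226311668977
```

View pics/w9b.png

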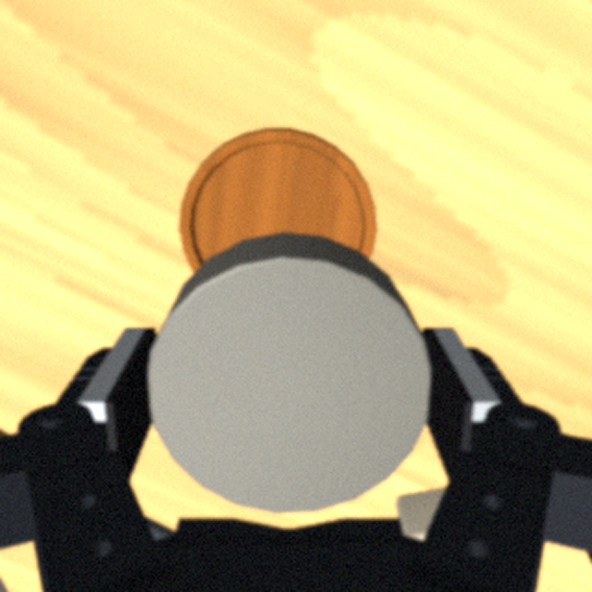

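```bash
python3 -c "
from h import *
g=lambda x,y:(120+x/1.85-.3,80+y/1.85-.3)
s=manip.get_state();A=R.from_euler('xyz',s['ee_rot'],degrees=True).as_matrix()
a,b=at('w9',g(180,222),10),at('w9',g(377,222),10);print('tray w',np.linalg.norm(a-b),(a+b)/2)
t=at('w9',g(278.5,128),10);c=t-47*A[:,0];print('tray c',c)
z=140.2-3.9+22
d=(at('w9',g(290,258),z)+at('w9',g(290,511),z))/2;print('disc',d,at('w9',g(149,380),z)-at('w9',g(431,380),z))
print((c-d)[:2], 'tool', ((c-d)@A)/50)
"
```

```text
tray w 92.40898472038263 [ 533.53832562 -366.73529674   10.        ]
tray c [ 536.53015506 -364.91047577   10.0244718 ]
disc [ 534.04110209 -360.62107494  158.3       ] [ 30.53017712 -57.44885447   0.        ]
[ 2.48905297 -4.28940083] tool [-2.17495802e-03 -9.84788887e-02  2.96553331e+00]
```

The disc is held level. The tray is about 4.5 mm further along tool -y, so I'll correct for that while lowering.

>>> servo_tool:
  motion:
    - {"fingers": 0.6, "translation": [0, -0.09, 0.7], "twist": [0, 0, 0]}
    - {"fingers": 0.6, "translation": [0, -0.09, 1.4], "twist": [0, 0, 0]}
    - {"fingers": 0.6, "translation": [0, -0.09, 2.0], "twist": [0, 0, 0]}
    - {"fingers": 0.6, "translation": [0, -0.09, 2.4], "twist": [0, 0, 0]}
    - {"fingers": 0.6, "translation": [0, -0.09, 2.55], "twist": [0, 0, 0]}
    - {"fingers": 0.6, "translation": [0, -0.09, 2.6], "twist": [0, 0, 0]}
    - {"fingers": 0.6, "translation": [0, -0.09, 2.6], "twist": [0, 0, 0]}
    - {"fingers": 0.6, "translation": [0, -0.09, 2.6], "twist": [0, 0, 0]}

```text
t: 19.6
position: [536.1, -367.6, 10.9]
ee_rot: [-179.9, 0.1, -152.1]
wrist_force: [-0.4, 0.0, -1.2]
opening: 0.768
gripper_force: 67.7
```

>>> servo_tool:
  motion:
    - {"fingers": 0.6, "translation": [0, 0, 0.04], "twist": [0, 0, 0]}
    - {"fingers": 0.6, "translation": [0, 0, 0.05], "twist": [0, 0, 0]}
    - {"fingers": 0.85, "translation": [0, 0, 0.05], "twist": [0, 0, 0]}
    - {"fingers": 0.95, "translation": [0, 0, 0.05], "twist": [0, 0, 0]}
    - {"fingers": 0.95, "translation": [0, 0, 0], "twist": [0, 0, 0]}
    - {"fingers": 0.95, "translation": [0, 0, -0.2], "twist": [0, 0, 0]}
    - {"fingers": 1, "translation": [0, 0, -1], "twist": [0, 0, 0]}
    - {"fingers": 1, "translation": [0, 0, -2], "twist": [0, 0, 0]}
    - {"fingers": 1, "translation": [0, 0, -2.4], "twist": [0, 0, 0]}
    - {"fingers": 1, "translation": [0, 0, -2.4], "twist": [0, 0, 0]}

```text
t: 20.85
position: [536.4, -367.7, 132.4]
ee_rot: [-179.8, 0.2, -152.1]
wrist_force: [-0.2, -0.2, -1.4]
opening: 0.998
gripper_force: 0.0
```

```bash
python3 -c "
from h import *
snap('wrist','w10');snap('top','t10');s=manip.get_state();print(s['position'],s['ee_rot'])
i=cv2.imread('pics/w10.png')[80:400,120:440];t=cv2.imread('pics/t10.png')[206:257,320:371]
i=cv2.resize(i,(440,440));t=cv2.resize(t,(357,357),interpolation=2)
c=np.zeros((440,797,3),np.uint8);c[:,:440]=i;c[:357,440:]=t
cv2.imwrite('pics/w10b.png',cv2.convertScaleAbs(c,alpha=1.5))
move([464,-172.3,110])"
```

```text
[ 535.11884505 -366.90963971  128.54295994] [ 1.79900751e+02 -3.00124579e-02 -1.52079175e+02]
T [-0.566  4.105  0.378]
```

View pics/w10b.png

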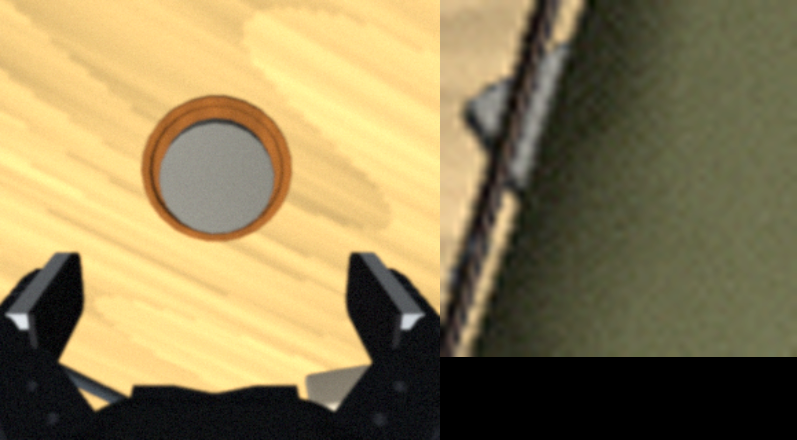

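The disc lies inside the round tray, a few mm off-centre. That was my last picture, so from here I'll measure with image code. Next is the brick.

>>> servo_tool:
  motion:
    - {"fingers": 1, "translation": [-0.1, 0.8, 0], "twist": [0, 0, -0.2]}
    - {"fingers": 1, "translation": [-0.2, 1.7, 0], "twist": [0, 0, -0.4]}
    - {"fingers": 1, "translation": [-0.35, 2.6, 0], "twist": [0, 0, -0.56]}
    - {"fingers": 1, "translation": [-0.48, 3.5, 0], "twist": [0, 0, -0.56]}
    - {"fingers": 1, "translation": [-0.57, 4.1, 0], "twist": [0, 0, -0.56]}
    - {"fingers": 1, "translation": [-0.57, 4.1, 0], "twist": [0, 0, -0.56]}
    - {"fingers": 1, "translation": [-0.57, 4.1, 0], "twist": [0, 0, -0.56]}
    - {"fingers": 1, "translation": [-0.57, 4.1, 0], "twist": [0, 0, -0.56]}

```text
t: 21.95
position: [464.5, -173.5, 129.0]
ee_rot: [180.0, -0.1, -147.7]
wrist_force: [-0.4, -0.1, 0.1]
opening: 0.998
gripper_force: 0.0
```

```bash
cat >> h.py <<'E'
def blob(f,z,sel,lo=70):
    "rectify plane z on a 0.5 mm grid around sel, mask grey (low saturation), return min-area rect in mm"
    X,Y=np.meshgrid(np.arange(-100,100,.5)+sel[0],np.arange(-100,100,.5)+sel[1])
    uv=proj(f,np.c_[X.ravel(),Y.ravel(),np.full(X.size,z)]).reshape(*X.shape,2).astype(np.float32)
    im=cv2.remap(cv2.imread(f'pics/{f}.png'),uv[...,0],uv[...,1],1)
    h=cv2.cvtColor(im,cv2.COLOR_BGR2HSV);m=((h[...,1]<60)&(h[...,2]>lo)).astype(np.uint8)
    m=cv2.morphologyEx(m,cv2.MORPH_OPEN,np.ones((9,9)))
    n,l,st,c=cv2.connectedComponentsWithStats(m);k=l[200,200]
    if k==0:print('none');return
    r=cv2.minAreaRect(cv2.findContours((l==k).astype(np.uint8),0,1)[0][0])
    print(f,'c',np.array(r[0])/2-100+sel,'size',np.array(r[1])/2,'ang',r[2])
    return np.array(r[0])/2-100+sel
E
python3 -c "
from h import *
snap('wrist','w11');s=manip.get_state();print(s['position'],s['ee_rot'])
c=blob('w11',28,(464,-172.3));move([*c,8])
blob('w10',26,(535,-366));blob('w7',28,(466,151))"
```

```text
[ 464.54603668 -173.49415     129.11066004] [ 1.79955499e+02 -6.72885861e-02 -1.47661204e+02]
w11 c [ 465.05122375 -173.0492218 ] size [107.40118408  65.59007263] ang 32.3004150390625
T [-0.016  0.     2.422]
w10 c [ 536.75 -365.5 ] size [65.  65.5] ang 90.0
w7 c [465.33486176 152.44953918] size [44.36219788 44.15900803] ang 28.300758361816406
```

>>> servo_tool:
  motion:
    - {"fingers": 1, "translation": [-0.01, 0, 0.7], "twist": [0, 0, 0]}
    - {"fingers": 1, "translation": [-0.01, 0, 1.4], "twist": [0, 0, 0]}
    - {"fingers": 1, "translation": [-0.01, 0, 2.0], "twist": [0, 0, 0]}
    - {"fingers": 1, "translation": [-0.01, 0, 2.35], "twist": [0, 0, 0]}
    - {"fingers": 1, "translation": [-0.01, 0, 2.51], "twist": [0, 0, 0]}
    - {"fingers": 1, "translation": [-0.01, 0, 2.51], "twist": [0, 0, 0]}
    - {"fingers": 0.8, "translation": [-0.01, 0, 2.51], "twist": [0, 0, 0]}
    - {"fingers": 0.6, "translation": [-0.01, 0, 2.51], "twist": [0, 0, 0]}
    - {"fingers": 0.6, "translation": [-0.01, 0, 2.51], "twist": [0, 0, 0]}
    - {"fingers": 0.6, "translation": [-0.01, 0, 2.51], "twist": [0, 0, 0]}
  newtons: 100

```text
t: 23.25
position: [466.3, -173.1, 6.8]
ee_rot: [-179.8, 0.1, -147.6]
wrist_force: [-1.7, 0.0, 6.2]
opening: 0.766
gripper_force: 112.7
```

```bash
python3 - <<'E'
from h import *
s=manip.get_state();print(s['position'],s['opening'],s['gripper_force'])
# tray: outline by colour in rectified top0 at z=12
for f in('top0',):
    X,Y=np.meshgrid(np.arange(-110,110,.5)+674,np.arange(-110,110,.5)-14)
    uv=proj(f,np.c_[X.ravel(),Y.ravel(),np.full(X.size,12)]).reshape(*X.shape,2).astype(np.float32)
    im=cv2.remap(cv2.imread(f'pics/{f}.png'),uv[...,0],uv[...,1],1)
    print(im[220,220],im[220,60])
    m=(im[...,2]<(int(im[220,220,2])+int(im[220,60,2]))/2).astype(np.uint8)
    m=cv2.morphologyEx(m,cv2.MORPH_OPEN,np.ones((15,15)));l=cv2.connectedComponents(m)[1]
    r=cv2.minAreaRect(cv2.findContours((l==l[220,220]).astype(np.uint8),0,1)[0][0]);print(np.array(r[0])/2-110+[674,-14],np.array(r[1])/2,r[2])
move([675,-13.5,s['position'][2]])
E
```

```text
[ 466.29440724 -173.09977493    6.7691566 ] 0.7660614703996419 112.6726233959198
[36 59 90] [ 83 112 129]
[675.23490906 -12.56213379] [141.65736389 101.06184387] 7.386042594909668
T [-5.235  0.455  0.008]
```

>>> servo_tool:
  motion:
    - {"fingers": 0.6, "translation": [0, 0, -0.2], "twist": [0, 0, 0]}
    - {"fingers": 0.6, "translation": [0, 0, -0.9], "twist": [0, 0, 0]}
    - {"fingers": 0.6, "translation": [0, 0, -1.7], "twist": [0, 0, 0]}
    - {"fingers": 0.6, "translation": [-0.8, 0.05, -2.4], "twist": [0, 0, 0.5]}
    - {"fingers": 0.6, "translation": [-1.7, 0.15, -2.4], "twist": [0, 0, 1.1]}
    - {"fingers": 0.6, "translation": [-2.6, 0.25, -2.4], "twist": [0, 0, 1.7]}
    - {"fingers": 0.6, "translation": [-3.5, 0.35, -2.4], "twist": [0, 0, 2.3]}
    - {"fingers": 0.6, "translation": [-4.4, 0.4, -2.4], "twist": [0, 0, 2.8]}
    - {"fingers": 0.6, "translation": [-5.0, 0.45, -2.4], "twist": [0, 0, 3.25]}
    - {"fingers": 0.6, "translation": [-5.23, 0.45, -2.4], "twist": [0, 0, 3.25]}
    - {"fingers": 0.6, "translation": [-5.23, 0.45, -2.4], "twist": [0, 0, 3.25]}
    - {"fingers": 0.6, "translation": [-5.23, 0.45, -2.4], "twist": [0, 0, 3.25]}

```text
t: 24.75
position: [673.2, -14.0, 124.3]
ee_rot: [180.0, -0.0, -173.6]
wrist_force: [-0.0, -0.9, -4.5]
opening: 0.769
gripper_force: 113.2
```

```bash
python3 - <<'E'
from h import *
snap('wrist','w12');s=manip.get_state();print(s['position'],s['ee_rot'],s['qpos'],s['opening'])
A=R.from_euler('xyz',s['ee_rot'],degrees=True).as_matrix()
# rectify z=12 plane along tool axes: rows = tool x from +10..+110, cols = tool y
gx=np.arange(20,110,.5);gy=np.arange(-80,80,.5);Y,X=np.meshgrid(gy,gx)
P=s['position']+X[...,None]*A[:,0]+Y[...,None]*A[:,1];P[...,2]=12
uv=proj('w12',P.reshape(-1,3)).reshape(*X.shape,2).astype(np.float32)
im=cv2.remap(cv2.imread('pics/w12.png'),uv[...,0],uv[...,1],1)
r=im[...,2].astype(int);b=im[...,0].astype(int)
for x in (35,45,55,60,64,66,68,70,72,75,80):
    i=int((x-20)*2);print(x,[tuple(im[i,j]) for j in range(20,320,40)])
sat=cv2.cvtColor(im,cv2.COLOR_BGR2HSV)
m=((r<125)).astype(np.uint8);
for x in (50,54,58,60,62):
    i=int((x-20)*2);j=np.where((r[i]<110)&(r[i]-b[i]>30))[0];print(x,gy[j[[0,-1]]] if len(j) else None,len(j))
for y in(-30,-15,0,15,30):
    j=int((y+80)*2);k=np.where((r[:,j]<110)&(r[:,j]-b[:,j]>30))[0];print('y',y,gx[k[[0,-1]]] if len(k) else None,len(k))
E
```

```text
[673.2560203  -14.1054742  124.54480661] [ 1.79991083e+02 -8.03915332e-03 -1.73612123e+02] [ 1.57601419e+01  1.40780108e+01  6.74173210e+00 -1.01901796e-02
 -8.26702012e+01 -9.93709649e+01] 0.7665084703120162
35 [(np.uint8(115), np.uint8(177), np.uint8(207)), (np.uint8(89), np.uint8(97), np.uint8(97)), (np.uint8(91), np.uint8(99), np.uint8(99)), (np.uint8(90), np.uint8(96), np.uint8(96)), (np.uint8(92), np.uint8(97), np.uint8(100)), (np.uint8(89), np.uint8(97), np.uint8(98)), (np.uint8(84), np.uint8(93), np.uint8(93)), (np.uint8(98), np.uint8(146), np.uint8(171))]
45 [(np.uint8(118), np.uint8(180), np.uint8(211)), (np.uint8(112), np.uint8(172), np.uint8(201)), (np.uint8(40), np.uint8(86), np.uint8(139)), (np.uint8(39), np.uint8(82), np.uint8(132)), (np.uint8(38), np.uint8(82), np.uint8(133)), (np.uint8(39), np.uint8(78), np.uint8(126)), (np.uint8(119), np.uint8(179), np.uint8(209)), (np.uint8(125), np.uint8(191), np.uint8(222))]
55 [(np.uint8(117), np.uint8(179), np.uint8(210)), (np.uint8(119), np.uint8(182), np.uint8(213)), (np.uint8(39), np.uint8(89), np.uint8(145)), (np.uint8(41),
[... 2713 characters left out ...]
nt8(198)), (np.uint8(109), np.uint8(169), np.uint8(200)), (np.uint8(110), np.uint8(171), np.uint8(202)), (np.uint8(112), np.uint8(172), np.uint8(203))]
80 [(np.uint8(107), np.uint8(166), np.uint8(194)), (np.uint8(102), np.uint8(159), np.uint8(187)), (np.uint8(108), np.uint8(168), np.uint8(196)), (np.uint8(109), np.uint8(169), np.uint8(200)), (np.uint8(109), np.uint8(167), np.uint8(196)), (np.uint8(109), np.uint8(170), np.uint8(200)), (np.uint8(114), np.uint8(175), np.uint8(205)), (np.uint8(111), np.uint8(171), np.uint8(201))]
50 [-42.5 -41. ] 4
54 [-42.5 -41. ] 4
58 [42. 42.] 1
60 None 0
62 None 0
y -30 [43.5 44. ] 2
y -15 [43.5 44. ] 2
y 0 [43.5 44. ] 2
y 15 [43.5 44. ] 2
y 30 [43.5 44. ] 2
```

```bash
python3 - <<'E'
from h import *
s=manip.get_state();A=R.from_euler('xyz',s['ee_rot'],degrees=True).as_matrix()
def rect(z,gx,gy):
    Y,X=np.meshgrid(gy,gx);P=s['position']+X[...,None]*A[:,0]+Y[...,None]*A[:,1];P[...,2]=z
    uv=proj('w12',P.reshape(-1,3)).reshape(*X.shape,2).astype(np.float32)
    return cv2.remap(cv2.imread('pics/w12.png'),uv[...,0],uv[...,1],1).astype(int)
gx=np.arange(20,110,.5);gy=np.arange(-80,80,.5);g=rect(12,gx,gy)[...,1]
m=g<125
for x in(48,52,56,60): j=np.where(m[int((x-20)*2)])[0];print(x,gy[j[[0,-1]]])
for y in(-40,-20,0,20,40): j=np.where(m[:,int((y+80)*2)])[0];print('y',y,gx[j[-1]])
# brick top face plane z = TCP-6.8+28
z=s['position'][2]+21;gx=np.arange(-90,90,.5);im=rect(z,gx,gy);gr=(im[...,2]-im[...,0]<25)&(im[...,1]>60)
for x in(0,20,40): j=np.where(gr[int((x+90)*2)])[0];print('brick',x,gy[j[[0,-1]]])
for y in(-25,0,25): j=np.where(gr[:,int((y+80)*2)])[0];print('brick y',y,gx[j[[0,-1]]],im[290:302,int((y+80)*2),1])
E
```

```text
48 [-46.5  45.5]
52 [-47.   45.5]
56 [-46.5  45.5]
60 [-47.   45.5]
y -40 62.0
y -20 62.5
y 0 63.0
y 20 63.5
y 40 63.5
brick 0 [-31.  33.]
brick 20 [-31.5  33.5]
brick 40 [-80.   33.5]
brick y -25 [-33.  55.] [ 70  54  45  38  42  68 130 171 184 183 181 180]
brick y 0 [-36.  55.] [71 53 42 37 36 39 54 76 84 86 84 84]
brick y 25 [-33.  55.] [ 68  55  42  38  37  49 102 168 189 190 188 187]
```

>>> servo_tool:
  motion:
    - {"fingers": 0.6, "translation": [-0.08, -0.03, 0.6], "twist": [0, 0, 0]}
    - {"fingers": 0.6, "translation": [-0.08, -0.03, 1.2], "twist": [0, 0, 0]}
    - {"fingers": 0.6, "translation": [-0.08, -0.03, 1.7], "twist": [0, 0, 0]}
    - {"fingers": 0.6, "translation": [-0.08, -0.03, 2.0], "twist": [0, 0, 0]}
    - {"fingers": 0.6, "translation": [-0.08, -0.03, 2.12], "twist": [0, 0, 0]}
    - {"fingers": 0.6, "translation": [-0.08, -0.03, 2.17], "twist": [0, 0, 0]}
    - {"fingers": 0.6, "translation": [-0.08, -0.03, 2.17], "twist": [0, 0, 0]}
    - {"fingers": 0.6, "translation": [-0.08, -0.03, 2.17], "twist": [0, 0, 0]}

```text
t: 25.8
position: [678.5, -14.4, 16.7]
ee_rot: [180.0, 0.1, -173.6]
wrist_force: [0.3, 0.3, -6.3]
opening: 0.763
gripper_force: 113.2
```

Next I'll lower 3 mm more, release and rise.

>>> servo_tool:
  motion:
    - {"fingers": 0.6, "translation": [0, 0, 0.04], "twist": [0, 0, 0]}
    - {"fingers": 0.6, "translation": [0, 0, 0.06], "twist": [0, 0, 0]}
    - {"fingers": 0.6, "translation": [0, 0, 0.06], "twist": [0, 0, 0]}
    - {"fingers": 0.85, "translation": [0, 0, 0.06], "twist": [0, 0, 0]}
    - {"fingers": 0.95, "translation": [0, 0, 0.06], "twist": [0, 0, 0]}
    - {"fingers": 0.95, "translation": [0, 0, 0], "twist": [0, 0, 0]}
    - {"fingers": 0.95, "translation": [0, 0, -0.2], "twist": [0, 0, 0]}
    - {"fingers": 1, "translation": [0, 0, -1], "twist": [0, 0, 0]}
    - {"fingers": 1, "translation": [0, 0, -2], "twist": [0, 0, 0]}
    - {"fingers": 1, "translation": [0, 0, -2.6], "twist": [0, 0, 0]}
    - {"fingers": 1, "translation": [0, 0, -2.6], "twist": [0, 0, 0]}
    - {"fingers": 1, "translation": [0, 0, -2.6], "twist": [0, 0, 0]}

```text
t: 27.3
position: [677.7, -14.4, 145.6]
ee_rot: [180.0, -0.0, -173.6]
wrist_force: [-0.4, -0.3, 0.1]
opening: 1.002
gripper_force: 0.0
```

```bash
python3 - <<'E'
from h import *
snap('wrist','w13');snap('side','s13');s=manip.get_state();print(s['position'],s['ee_rot'],s['gripper_force'])
blob('w13',34,(677,-14))
A=R.from_euler('xyz',s['ee_rot'],degrees=True).as_matrix()
gx=np.arange(-90,90,.5);gy=np.arange(-80,80,.5);Y,X=np.meshgrid(gy,gx);P=s['position']+X[...,None]*A[:,0]+Y[...,None]*A[:,1];P[...,2]=12
uv=proj('w13',P.reshape(-1,3)).reshape(*X.shape,2).astype(np.float32)
g=cv2.remap(cv2.imread('pics/w13.png'),uv[...,0],uv[...,1],1)[...,1]<125
for x in(-40,0,40): j=np.where(g[int((x+90)*2)])[0];print(x,gy[j[[0,-1]]])
for y in(-20,0,20): j=np.where(g[:,int((y+80)*2)])[0];print('y',y,gx[j[[0,-1]]])
# changes in side view at maquette / cone / square
d=cv2.absdiff(cv2.imread('pics/s13.png'),cv2.imread('pics/side0.png')).max(2)
print('maq',d[255:305,165:205].max(),'cone vs s4',cv2.absdiff(cv2.imread('pics/s13.png'),cv2.imread('pics/s4.png'))[320:400,235:300].max())
E
```

```text
[677.40175966 -14.52304048 144.42529593] [ 1.79993529e+02 -1.25473702e-01 -1.73596082e+02] 0.0
w13 c [676.60894012 -13.80769348] size [106.93623352  65.51109314] ang 6.379248142242432
-40 [-45.  49.]
0 [-45.   47.5]
40 [-46.   46.5]
y -20 [-68.5  66.5]
y 0 [-68.  67.]
y 20 [-68.   67.5]
maq 9 cone vs s4 17
```

The brick is centred and flat in its tray. The figure and the cone are unchanged, so I'm handing in.

```bash
python3 -c "
from plant import manip
print(manip.close_job())"
```

```text
the job is handed in; nothing more can be done
None
```

I handed the job in at about 27 s of the 122 s allowed. By my camera checks the cone sits loosely on the peg, the block, disc and brick lie in their trays, and the plaster figure has not moved; no verdict was returned.

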